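Bolt the bread chest

ROBOT

A 7-joint arm with a two-finger parallel gripper is mounted at the origin on the work surface. World frame = base frame: x ahead of the robot, y to its left, z up, the work surface at z = 0. Lengths are in m, angles in rad, forces in N, time in s.
With the tool pointing down it reaches from about 0.35 to 0.9 m from the base axis. Payload 7.2 kg.
Tool frame: the origin (TCP) lies at the very end of the fingers, on their centre line; the grasp point (between the pads) lies grip_depth behind it (grip_depth is the distance from the TCP to the grasp point, in m); z points along the fingers, x is the direction in which the jaws open and shut, and the axes are right-handed (so a half turn about z gives the same grasp; the last joint's range is limited). The gripper opens to 85 mm and grips with 20 to 120 N. Pads are 22 mm wide; open, the fingers measure 114 mm over their backs; the gripper's body (76 mm by 85 mm) begins 54 mm behind the grasp point. The pads swing forward as they close: fully open they stand 13 mm farther back than shut.
Start: joints at [-0.068, 0.411, -0.013, 1.596, 0.006, 1.134, -0.082], TCP at [0.625, -0, 0.231] pointing down, gripper open.
Joint ranges: [-2.95, 2.95], [-0.29, 1.99], [-1.47, 1.44], [0.14, 2.54], [-1.03, 4.17], [0.13, 1.85], [-2.86, 2.86]. Speed limits (rad/s): [2.39, 2.39, 3.01, 3.01, 3.14, 3.14, 3.14].

INTERFACE

Orientations are given as a unit quaternion [x, y, z, w].
In Python, from plant import * gives the robot as it stands. The module is installed in compiled form; this text tells all that it offers.
- The arm moves only by the shell command python3 -m crank 'ROWS'. ROWS is JSON, a list of rows, each an object with "delta_pos": the shift along the world's x, y, z in m, a list of three; "rotation": the turn, a rotation vector about the world's x, y, z in rad, a list of three; "fingers": the finger opening in m, from 0 to 0.0854. A call has 1 to 10 rows; each row is the pose to reach, as a shift and turn from the pose commanded when the call began; what a row does not reach only later rows make up. A row lasts 1/10 s, in which the tool goes at most 50 mm and 8.59 degrees, less where a joint would pass 70% of its speed; a pose out of reach is approached as far as the arm can. A call with a gripper value outside its range is refused whole. The fingers move at their own pace and stop on an object; the grip force is fixed at half the most. Time passes only in rows, so rows that repeat a pose let the fingers close. It gives the time, the measured TCP pose, the force and the opening at its end, in the units of the state.
- sense(): the state, without advancing time (a new reading comes with each control period).
- get_image(name): name is "scene" or "side" or "wrist"; returns (picture, depth): 420x560x3 uint8, blue, green, red; 420x560 float32, m along the optical axis (not along the pixel's ray), 0 where there is no reading.
- camera_params(name): a dict with "intrinsics" (3x3 intrinsics, pixels), "pose" (4x4, takes a point from camera to world coordinates). Camera axes: x right, y up, looking along -z (the intrinsics and any distortion apply to the point x, -y, -z); pixel columns grow to the right and rows downward; lengths in m; the calibration is good to about 2 mm. A picture is of the moment at which its call begins: read the wrist's pose just before it. camera_params takes no time and is no camera call; for the wrist camera it gives the pose at the moment of the call.
- hand_in(): hands the job in, once; it reports no verdict.
The state is a dict: "t": time; "joints": joint angles; "qvel": joint speeds; "effort": joint torques, N m; "ee_pos": TCP position; "orientation": TCP orientation; "wrist_force": force on the tool from outside, world axes, zero at the start; "moment": the same for the moment, N m; "width": opening from 0.0 (shut) to 1.0 (fully open).
Only numpy, scipy, OpenCV 4.12 (cv2) and the standard library are available. Lean on these libraries where they do the work, as an engineer would, in place of code of your own. Each camera call takes 0.05 s, during which the arm holds its last target.

TASK

Bolt the wooden bread chest's lid shut: slide the steel barrel bolt across until it is fully home against its spring buffer, then, holding it there, turn its handle down into the notch in front and let go. The notch plate is only lightly fixed, so feel for the stop and do not ram the bolt or force the handle against the metal; leave the breads and other things where they are.

Things in the scene. Friction and masses are not known exactly. Their poses are not given: they have to be found in the camera images.
- chest: wooden bread chest, 220 (its x) x 440 (its y) x 130 mm high, fixed; origin at the centre of its underside, z up. Its -x side is the front, facing the robot. The bolt lies along its y near the front top edge. The right part of the top (-y) is the lid, the board at +y is fixed
- casing: steel casing of the bolt; origin: fixed point on the rod's axis, where the handle stands with the bolt drawn back (joint bolt 0): 12 mm behind the chest's front face, 16 mm above its top. Axes as the chest's: rod along y. Slot walls 12 mm either side of the axis rise 12 mm over it; the front one has the notch, 13 mm wide, which lets the 10 mm stem turn down from the dead stop to 2 mm before it
- bolt (a joint): how far the bolt is slid (m), 0 = drawn back, growing to the chest's +y; starts at 0 to 0.012. Drags at 2 N, stays put. Home (dead stop) is somewhere from 0.031 to 0.085, set by a notch plate whose place differs each time and is not measured: feel for it. Over the last 6 mm a spring buffer pushes back, 3 N growing to 5.5 N; let go there with the handle up, the bolt creeps back
- handle (a joint): angle of the handle about the rod (rad): 0 = straight up, positive = turned to the chest's front (-x) and down, 1.5 = fully down, about level, sticking out over the chest's front edge. Starts at -0.2 to 0.2, stays where it is left (friction 0.06 Nm). The slot walls stop it at about 0.5 either way, except at the notch, where it goes down to 1.5
- knob (a point): middle of the steel knob at the handle's end, 51 mm from the rod's axis: 16 mm in diameter, 34 mm long, round ends, on a stem 10 mm in diameter. Its z points outward along the handle, y along the rod. Nothing near it on the chest's front edge rises over 14 mm above the rod's axis; with the handle down only the table is below it
- ring_a: a ring bread, 98 mm across and 26 mm thick, lying on the lid behind the bolt; leave it alone (origin at its underside's centre)
- ring_b: another such ring bread, on the chest's fixed board; leave it alone (origin at its underside's centre)
- ring_c: a ring bread 108 mm across lying on the table; leave it alone (origin at its underside's centre)
- mug: white mug, 76 mm wide, 85 mm high; leave it alone (origin at its underside's centre)
- jar: amber glass jar with a steel lid, 72 mm wide, 110 mm high; leave it alone (origin at its underside's centre)
- spatula: wooden-handled spatula lying on the table; leave it alone (origin at its underside's centre)
- weight: brass scale weight, 44 mm wide, 40 mm high; leave it alone (origin at its underside's centre)

How it is judged:
On the way:
1. the bolt slid across at least 20 mm with its handle still up in the slot (within 0.6 rad of upright) (value of joint bolt above 0.02 m and value of joint handle below 0.6 rad), for 0.1 s.
At the end, for the whole second after the job is handed in: the bolt stands at least 26 mm across and its handle is turned down into the notch (past 1.2 rad, which only the notch lets it reach), both at rest and released (value of joint handle above 1.2 rad and value of joint bolt above 0.026 m and velocity of joint bolt below 0.01 m/s and velocity of joint handle below 0.1 rad/s); the robot touches nothing.
It fails at once if the bolt was rammed or its handle forced against its casing (stop or slot walls) with over 25 N (contact force between bolt and casing above 25 N).
It fails at once if a bread, the mug, jar, spatula or weight was moved over 40 mm (distance of any of ring_a, ring_b, ring_c, mug, jar, spatula, weight from where it was at the start of the episode above 0.04 m).
It also fails if it takes over 54 s, if anything falls off the work surface, if the arm or the gripper's body presses on something with over 40 N, if the wrist force passes 120 N, or if a joint passes its speed limit or range.

## Working session

There is one attempt and no reset: what is moved stays moved. The work goes in short steps, Python scripts to look and compute and a shell command to move; the robot and the scene stay as the last step left them, time stands still between calls to the robot, and variables do not carry over. Pictures are saved under pics/ and viewed, and the job is handed in when it is done.

```bash
mkdir -p pics; python3 - <<'E'
from plant import *
import cv2,numpy as np
print(sense())
for n in ["scene","side","wrist"]:
    p=camera_params(n); im,d=get_image(n)
    cv2.imwrite(f"pics/{n}0.png",im); np.savez(f"pics/{n}0.npz",im=im,d=d,K=p["intrinsics"],T=p["pose"])
    print(n,{k:(np.round(v,3).tolist() if not isinstance(v,str) else v) for k,v in p.items()})
E
```

```text
{'t': 0.0, 'joints': array([-0.06817329,  0.41190081, -0.01274274,  1.59703238,  0.00559761,
        1.1342922 , -0.08220406]), 'qvel': array([ 0.00105594, -0.00021418,  0.00017553, -0.0009707 ,  0.00140235,
       -0.00025468,  0.00017474]), 'effort': array([-1.18789325e-03, -6.00636005e+01,  6.81361444e-01, -2.99419034e+01,
        1.37590774e-02,  1.04116063e-02,  2.51732433e-05]), 'ee_pos': array([ 6.24512029e-01, -3.87679680e-05,  2.30457112e-01]), 'orientation': array([ 9.99999681e-01,  1.04791332e-05, -7.97063988e-04,  4.93741579e-05]), 'wrist_force': array([-0.24461868,  0.16885254,  0.54148601]), 'moment': array([ 0.05717698, -0.01452499,  0.01596565]), 'width': 0.9978387455818265}
scene {'intrinsics': [[541.483, 0.0, 285.402], [0.0, 541.483, 199.703], [0.0, 0.0, 1.0]], 'pose': [[0.122, -0.634, 0.763, 1.67], [0.992, 0.063, -0.106, -0.142], [0.019, 0.771, 0.637, 1.115], [0.0, 0.0, 0.0, 1.0]]}
side {'intrinsics': [[408.443, 0.0, 277.429], [0.0, 408.443, 205.098], [0.0, 0.0, 1.0]], 'pose': [[-0.875, 0.342, -0.343, 0.067], [-0.484, -0.621, 0.616, 0.81], [-0.003, 0.705, 0.709, 1.071], [0.0, 0.0, 0.0, 1.0]]}
wrist {'intrinsics': [[321.919, 0.0, 285.731], [0.0, 321.919, 209.72], [0.0, 0.0, 1.0]], 'pose': [[1.0, 0.001, 0.001, 0.626], [-0.001, 0.963, 0.27, 0.068], [-0.001, -0.27, 0.963, 0.372], [0.0, 0.0, 0.0, 1.0]]}
```

View pics/scene0.png

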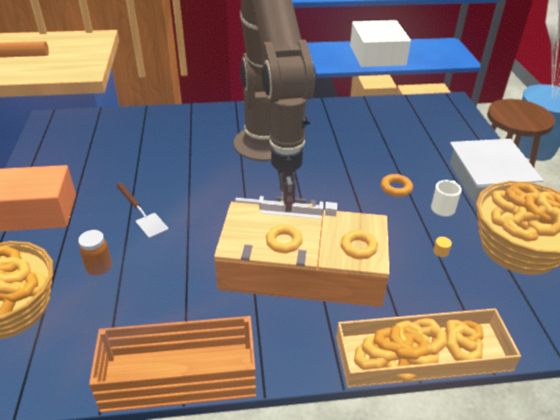

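View pics/side0.png

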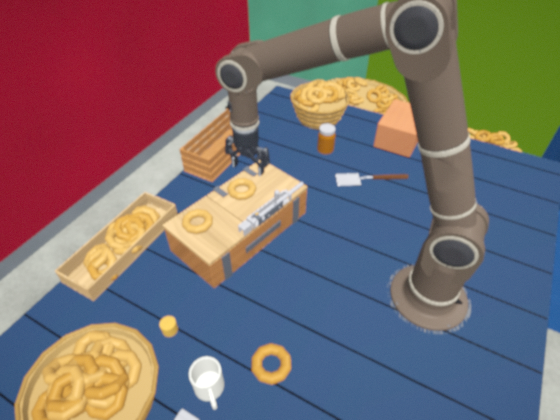

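View pics/wrist0.png

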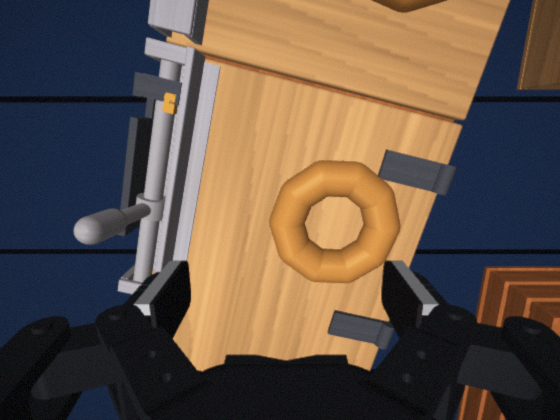

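The wrist view shows the knob at about (95,230), the stem foot at (150,208), the rod running from (170,60) to (142,280), and the ring on the lid. I'll zoom in and get 3D points from it.

```bash
cat > h.py <<'E'
import numpy as np,cv2
def load(n):
    z=np.load(f"pics/{n}.npz"); return z["im"],z["d"],z["K"],z["T"]
def pt(u,v,d,K,T):
    z=d; p=np.array([(u-K[0,2])/K[0,0]*z,-(v-K[1,2])/K[1,1]*z,-z,1]); return (T@p)[:3]
def ray(u,v,K,T):
    p=np.array([(u-K[0,2])/K[0,0],-(v-K[1,2])/K[1,1],-1]); r=T[:3,:3]@p; return T[:3,3],r/np.linalg.norm(r)
def cloud(d,K,T):
    v,u=np.mgrid[:d.shape[0],:d.shape[1]]
    P=np.stack([(u-K[0,2])/K[0,0]*d,-(v-K[1,2])/K[1,1]*d,-d],-1)
    return P@T[:3,:3].T+T[:3,3]
def proj(p,K,T):
    q=np.linalg.inv(T)@np.append(p,1); return K[0,0]*q[0]/-q[2]+K[0,2], K[1,1]*-q[1]/-q[2]+K[1,2]
E
python3 - <<'E'
from h import *
im,d,K,T=load("wrist0")
cv2.imwrite("pics/wz.png",cv2.resize(im[0:330,60:260],None,fx=2.4,fy=2.4*0.75 if 0 else 1.8,interpolation=cv2.INTER_CUBIC))
C=cloud(d,K,T)
for u,v in [(90,230),(100,226),(115,218),(130,212),(150,208),(160,150),(146,250),(165,70),(170,102),(160,84),(135,160),(210,80),(195,200),(230,250),(300,120),(200,100),(185,150),(450,125)]:
    print((u,v),np.round(C[v,u],4))
im,d,K,T=load("scene0")
cv2.imwrite("pics/sz.png",cv2.resize(im[180:310,200:400],None,fx=4,fy=4,interpolation=cv2.INTER_CUBIC))
im,d,K,T=load("side0")
cv2.imwrite("pics/dz.png",cv2.resize(im[150:290,150:320],None,fx=4,fy=4,interpolation=cv2.INTER_CUBIC))
E
```

```text
(90, 230) [0.5221 0.0119 0.2113]
(100, 226) [0.5255 0.0129 0.2076]
(115, 218) [0.5264 0.013  0.1935]
(130, 212) [0.526  0.0112 0.1745]
(150, 208) [0.5312 0.0089 0.1565]
(160, 150) [0.5405 0.0482 0.1516]
(146, 250) [ 0.5221 -0.0248  0.1511]
(165, 70) [0.549  0.0983 0.1517]
(170, 102) [0.5521 0.0788 0.1569]
(160, 84) [0.547  0.0894 0.1572]
(135, 160) [0.5232 0.0416 0.1526]
(210, 80) [0.5726 0.0946 0.131 ]
(195, 200) [0.5552 0.0081 0.1303]
(230, 250) [ 0.5803 -0.0338  0.1299]
(300, 120) [0.6359 0.0676 0.1291]
(200, 100) [0.5646 0.0814 0.1308]
(185, 150) [0.5551 0.0475 0.1441]
(450, 125) [0.7452 0.064  0.1295]
```

View pics/wz.png

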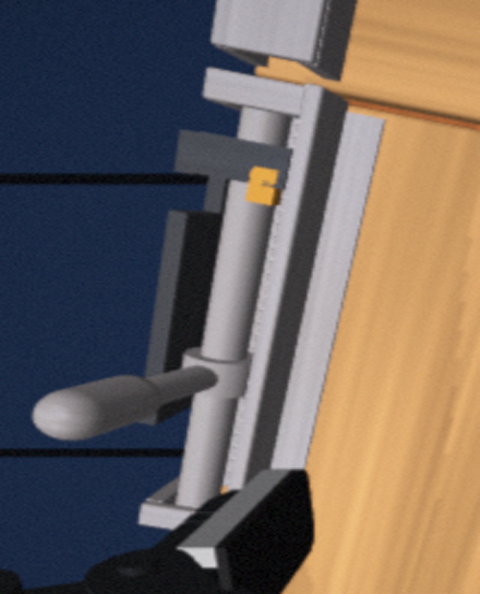

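View pics/dz.png

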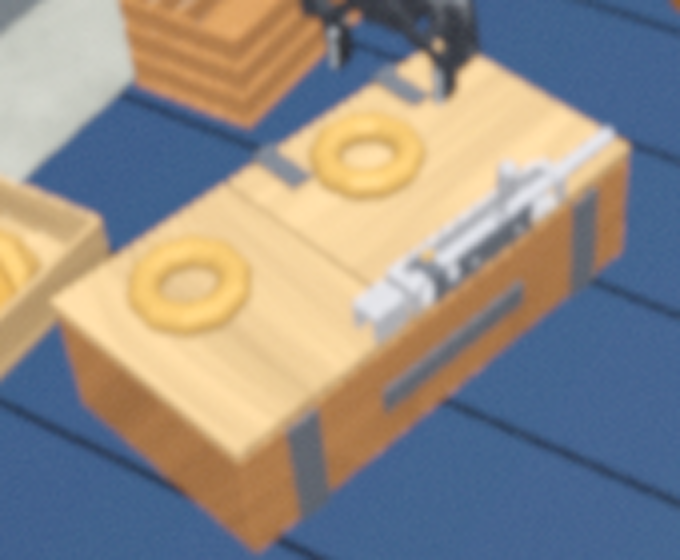

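View pics/sz.png

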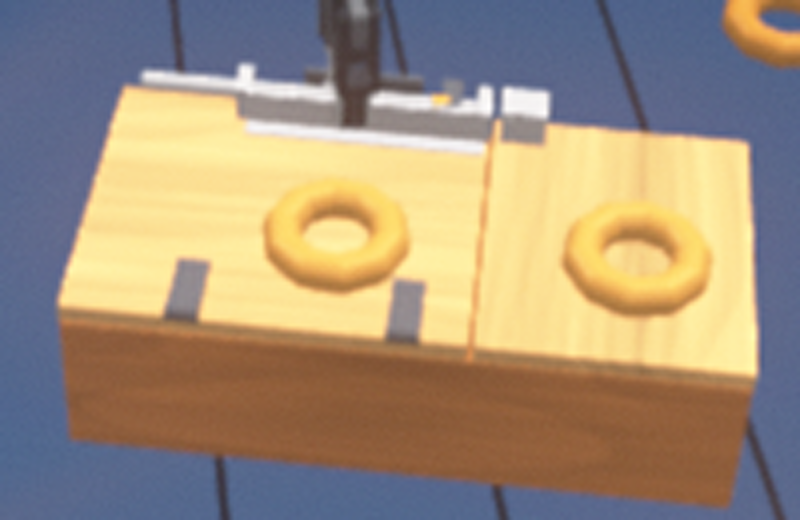

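```bash
python3 - <<'E'
from h import *
import plant
print("grip_depth",getattr(plant,"grip_depth",None))
im,d,K,T=load("wrist0"); C=cloud(d,K,T)
# rod: pixels bounding between rough line, z .148-.154
v,u=np.mgrid[:420,:560]
m=(v>60)&(v<280)&(abs(u-(168-(v-60)*26/220))<7)&(C[...,2]>.147)&(C[...,2]<.1535)&~((v>190)&(v<228))
P=C[m]; print(len(P))
A=np.c_[P[:,1],np.ones(len(P))]; 
s,r=cv2.fitLine(P[:,:2].astype(np.float32),cv2.DIST_HUBER,0,.01,.01).ravel()[:2],0
L=cv2.fitLine(P[:,:2].astype(np.float32),cv2.DIST_HUBER,0,.01,.01).ravel(); print("rod dir",L, np.degrees(np.arctan2(L[0],L[1])), P[:,2].max(), np.median(P[:,2]))
# lid front edge/lid seam direction: lid seam pixels? ring edges: use chest wood mask edge at right
hk=(u>70)&(u<165)&(v>190)&(v<250)&(C[...,2]>.165)
H=C[hk]; print("handle pts",len(H)); 
k=H[H[:,2]>.183]; print("knob pts mean",k.mean(0),k.min(0),k.max(0))
s_=H[H[:,2]<.178]; print("stem",s_.mean(0))
# wall top pts
for (a,b) in [(132,130),(130,150),(128,170),(126,190),(145,88),(160,86),(150,100),(148,110),(144,110),(175,130),(180,130)]:
    print((a,b),np.round(C[b,a],4))
E
```

```text
grip_depth 0.0187
2115
rod dir [0.22383825 0.9746263  0.5316106  0.01850419] 12.934573 0.15335602181884228 0.15082128732347813
handle pts 1616
knob pts mean [0.52403295 0.0122641  0.20487518] [0.5107733  0.00192423 0.18341364] [0.62572982 0.06811742 0.37208893]
stem [0.5267695  0.00973837 0.17171078]
(132, 130) [0.5261 0.0616 0.1579]
(130, 150) [0.5232 0.0488 0.1579]
(128, 170) [0.5199 0.0355 0.1575]
(126, 190) [0.5165 0.0218 0.157 ]
(145, 88) [0.5372 0.0871 0.157 ]
(160, 86) [0.5469 0.0883 0.1572]
(150, 100) [0.5304 0.0812 0.1342]
(148, 110) [0.5288 0.0745 0.1355]
(144, 110) [ 0.4682  0.0782 -0.0014]
(175, 130) [0.5538 0.0615 0.1573]
(180, 130) [0.5566 0.0615 0.1561]
```

```bash
python3 -m crank '[{"delta_pos":[-0.01,0.001,0.01],"rotation":[0,0,0.135],"fingers":0.085},{"delta_pos":[-0.02,0.003,0.02],"rotation":[0,0,0.27],"fingers":0.085},{"delta_pos":[-0.03,0.004,0.03],"rotation":[0,0,0.405],"fingers":0.085},{"delta_pos":[-0.04,0.005,0.03],"rotation":[0,0,0.54],"fingers":0.085},{"delta_pos":[-0.05,0.007,0.03],"rotation":[0,0,0.675],"fingers":0.085},{"delta_pos":[-0.06,0.008,0.03],"rotation":[0,0,0.81],"fingers":0.085},{"delta_pos":[-0.07,0.01,0.03],"rotation":[0,0,0.945],"fingers":0.085},{"delta_pos":[-0.08,0.011,0.03],"rotation":[0,0,1.08],"fingers":0.085},{"delta_pos":[-0.09,0.013,0.03],"rotation":[0,0,1.215],"fingers":0.085},{"delta_pos":[-0.101,0.014,0.03],"rotation":[0,0,1.345],"fingers":0.085}]'
python3 - <<'E'
from plant import *
import cv2,numpy as np
s=sense();print(s["joints"],s["ee_pos"],s["orientation"],s["wrist_force"])
n="wrist"
p=camera_params(n); im,d=get_image(n)
cv2.imwrite("pics/wrist1.png",im); np.savez("pics/wrist1.npz",im=im,d=d,K=p["intrinsics"],T=p["pose"])
print(sense()["t"],p["pose"])
E
```

```text
t: 1.15
ee_pos: [0.5234, 0.0141, 0.261]
orientation: [0.781, 0.625, -0.0, -0.0]
wrist_force: [-0.1, 0.1, 0.6]
width: 0.995
[ 0.10514292  0.22879576 -0.26702541  1.78661418  0.06595917  1.13531237
  1.16746928] [0.52344545 0.01409631 0.26104249] [ 7.80521784e-01  6.25128540e-01 -1.75183724e-04 -1.49908206e-04] [-0.12758402  0.1348257   0.63722889]
1.2 [[ 2.19353513e-01 -9.39439831e-01 -2.63318894e-01  4.57783068e-01]
 [ 9.75645345e-01  2.11090276e-01  5.96410684e-02  2.88144599e-02]
 [-4.45137099e-04 -2.69988331e-01  9.62863491e-01  4.02634543e-01]
 [ 0.00000000e+00  0.00000000e+00  0.00000000e+00  1.00000000e+00]]
```

View pics/wrist1.png

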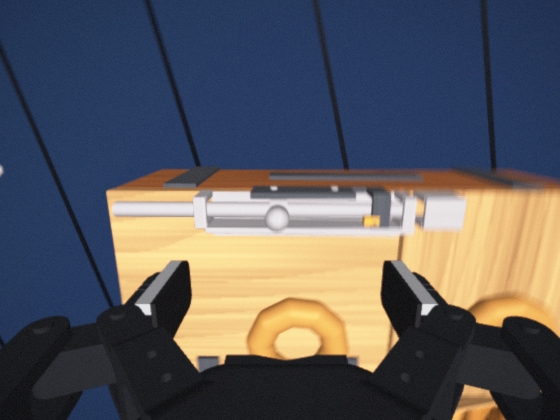

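Knob seen end-on at (277,217). The rod is horizontal in the image at row ~209, so the yaw is right. The notch gap lies between the dark wall's end (~352) and the notch plate (~373). Next I'll triangulate.

```bash
python3 - <<'E'
from h import *
a=load("wrist0"); b=load("wrist1")
im,d,K,T=b; C=cloud(d,K,T)
cv2.imwrite("pics/w1z.png",cv2.resize(im[160:250,100:480],None,fx=2.1,fy=2.1*2,interpolation=cv2.INTER_CUBIC))
v,u=np.mgrid[:420,:560]
m=(abs(u-277)<25)&(abs(v-217)<25)&(C[...,2]>.185)&(C[...,2]<.3)
print("blob1",m.sum(),u[m].mean(),v[m].mean(),u[m].min(),u[m].max(),v[m].min(),v[m].max(),C[m].mean(0),C[m][:,2].max())
A=cloud(a[1],a[2],a[3]); m0=(u>70)&(u<165)&(v>190)&(v<250)&(A[...,2]>.18)&(A[...,2]<.3)
print("blob0",u[m0].mean(),v[m0].mean())
o1,r1=ray(u[m].mean(),v[m].mean(),K,T); o0,r0=ray(u[m0].mean(),v[m0].mean(),a[2],a[3])
M=np.c_[r1,-r0]; t=np.linalg.lstsq(M,o0-o1,rcond=None)[0]; print("tri",o1+t[0]*r1,o0+t[1]*r0)
ey=np.array([.2238,.9746]);ex=np.array([.9746,-.2238])
mr=(abs(v-209)<4)&(u>120)&(u<400)&(C[...,2]>.1475)&(C[...,2]<.1535)&(abs(u-277)>18)
L=cv2.fitLine(C[mr][:,:2].astype(np.float32),cv2.DIST_HUBER,0,.01,.01).ravel();print(mr.sum(),L,np.degrees(np.arctan2(L[0],L[1])))
# profile along wall (row 191..196)
for vv in (189,191,193,195,199,203):
  print(vv,[(uu,round(float(C[vv,uu]@np.append(ey,0)),3),round(float(C[vv,uu,2]),3)) for uu in range(335,400,5)])
E
```

```text
blob1 522 276.84674329501917 219.01724137931035 265 288 206 232 [0.51574877 0.0099332  0.20782543] 0.21365279967136117
blob0 99.92809977989728 225.6118855465884
tri [0.51904809 0.008853   0.19689587] [0.51888284 0.00948443 0.1967854 ]
1450 [ 0.22136536  0.97519094  0.5195799  -0.01573516] 12.78924
189 [(335, 0.171, 0.145), (340, 0.177, 0.135), (345, 0.181, 0.136), (350, 0.185, 0.135), (355, 0.19, 0.134), (360, 0.193, 0.136), (365, 0.198, 0.134), (370, 0.202, 0.135), (375, 0.208, 0.131), (380, 0.211, 0.132), (385, 0.223, 0.108), (390, 0.228, 0.107), (395, 0.233, 0.108)]
191 [(335, 0.171, 0.145), (340, 0.175, 0.143), (345, 0.18, 0.143), (350, 0.184, 0.143), (355, 0.189, 0.135), (360, 0.194, 0.135), (365, 0.198, 0.134), (370, 0.2, 0.142), (375, 0.205, 0.141), (380, 0.209, 0.141), (385, 0.221, 0.117), (390, 0.226, 0.113), (395, 0.231, 0.113)]
193 [(335, 0.17, 0.151), (340, 0.174, 0.15), (345, 0.131, 0.403), (350, 0.182, 0.151), (355, 0.19, 0.135), (360, 0.194, 0.135), (365, 0.198, 0.135), (370, 0.199, 0.147), (375, 0.203, 0.149), (380, 0.207, 0.149), (385, 0.211, 0.149), (390, 0.223, 0.1
[... 156 characters left out ...]
 (365, 0.198, 0.134), (370, 0.199, 0.148), (375, 0.201, 0.156), (380, 0.205, 0.156), (385, 0.209, 0.156), (390, 0.213, 0.155), (395, 0.224, 0.134)]
199 [(335, 0.169, 0.157), (340, 0.173, 0.158), (345, 0.177, 0.157), (350, 0.181, 0.156), (355, 0.185, 0.156), (360, 0.195, 0.131), (365, 0.199, 0.131), (370, 0.204, 0.131), (375, 0.201, 0.157), (380, 0.205, 0.157), (385, 0.209, 0.156), (390, 0.212, 0.158), (395, 0.224, 0.135)]
203 [(335, 0.174, 0.131), (340, 0.178, 0.131), (345, 0.182, 0.131), (350, 0.187, 0.131), (355, 0.191, 0.132), (360, 0.195, 0.132), (365, 0.2, 0.13), (370, 0.204, 0.131), (375, 0.201, 0.157), (380, 0.205, 0.156), (385, 0.209, 0.156), (390, 0.213, 0.156), (395, 0.226, 0.132)]
```

View pics/w1z.png

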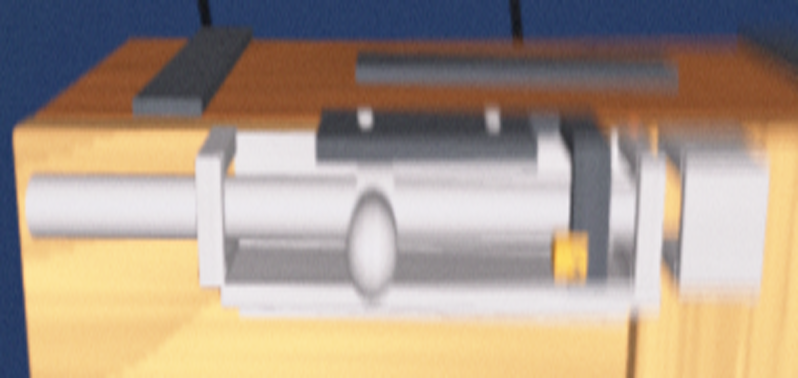

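```bash
python3 -m crank '[{"delta_pos":[-0.004,-0.003,-0.02],"rotation":[0,0,0],"fingers":0.06},{"delta_pos":[-0.004,-0.003,-0.04],"rotation":[0,0,0],"fingers":0.05},{"delta_pos":[-0.004,-0.003,-0.06],"rotation":[0,0,0],"fingers":0.04},{"delta_pos":[-0.004,-0.003,-0.07],"rotation":[0,0,0],"fingers":0.035},{"delta_pos":[-0.004,-0.003,-0.08],"rotation":[0,0,0],"fingers":0.03},{"delta_pos":[-0.004,-0.003,-0.08],"rotation":[0,0,0],"fingers":0.03}]'
python3 - <<'E'
from plant import *
import cv2,numpy as np
s=sense();print(s["joints"],s["ee_pos"],s["wrist_force"],s["width"])
n="wrist"
p=camera_params(n); im,d=get_image(n)
cv2.imwrite("pics/wrist2.png",im); np.savez("pics/wrist2.npz",im=im,d=d,K=p["intrinsics"],T=p["pose"])
E
```

```text
t: 1.8
ee_pos: [0.5196, 0.011, 0.1803]
orientation: [0.782, 0.623, -0.001, -0.001]
wrist_force: [-0.1, 0.1, 0.3]
width: 0.349
[ 0.10033992  0.30280927 -0.26102812  1.89485727  0.09392017  0.95745255
  1.14064988] [0.51957231 0.01095651 0.18030671] [-0.13317971  0.12754508  0.2584474 ] 0.3490900457628239
```

View pics/wrist2.png

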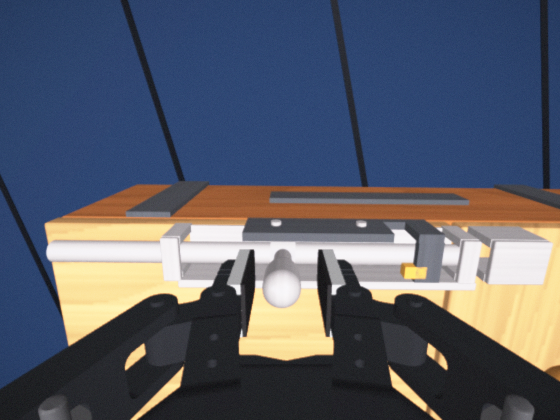

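The knob sits between the pads at (282,285), slightly nearer the -y finger as intended. Closing.

```bash
python3 -m crank '[{"delta_pos":[0,0,0],"rotation":[0,0,0],"fingers":0.026},{"delta_pos":[0,0,0],"rotation":[0,0,0],"fingers":0.022},{"delta_pos":[0,0,0],"rotation":[0,0,0],"fingers":0.019},{"delta_pos":[0,0,0],"rotation":[0,0,0],"fingers":0.016},{"delta_pos":[0,0,0],"rotation":[0,0,0],"fingers":0.013},{"delta_pos":[0,0,0],"rotation":[0,0,0],"fingers":0.01},{"delta_pos":[0,0,0],"rotation":[0,0,0],"fingers":0.005},{"delta_pos":[0,0,0],"rotation":[0,0,0],"fingers":0.005}]'
python3 -c "
from plant import *
s=sense();print(s['ee_pos'],s['wrist_force'],s['moment'],s['width'],s['joints'])"
```

```text
t: 2.65
ee_pos: [0.5204, 0.0108, 0.1819]
orientation: [0.782, 0.623, 0.0, 0.0]
wrist_force: [-0.6, -2.4, 6.0]
width: 0.165
[0.5203519  0.01076353 0.18194712] [-0.57569869 -2.35917073  5.99721291] [-0.37794922  0.22535778 -0.02812248] 0.16511575754332722 [ 0.1007767   0.30058585 -0.26115967  1.89352997  0.09406798  0.95822121
  1.14148739]
```

```bash
python3 -m crank '[{"delta_pos":[0.001,0.004,0],"rotation":[0,0,0],"fingers":0.005},{"delta_pos":[0.002,0.008,0],"rotation":[0,0,0],"fingers":0.005},{"delta_pos":[0.003,0.012,0],"rotation":[0,0,0],"fingers":0.005},{"delta_pos":[0.004,0.016,0],"rotation":[0,0,0],"fingers":0.005},{"delta_pos":[0.005,0.02,0],"rotation":[0,0,0],"fingers":0.005}]'
python3 -m crank '[{"delta_pos":[0.001,0.004,0],"rotation":[0,0,0],"fingers":0.005},{"delta_pos":[0.002,0.008,0],"rotation":[0,0,0],"fingers":0.005},{"delta_pos":[0.003,0.012,0],"rotation":[0,0,0],"fingers":0.005},{"delta_pos":[0.004,0.016,0],"rotation":[0,0,0],"fingers":0.005},{"delta_pos":[0.005,0.02,0],"rotation":[0,0,0],"fingers":0.005}]'
python3 - <<'E'
from plant import *
import cv2,numpy as np
s=sense();print(s["joints"],s["ee_pos"],s["wrist_force"],s["width"])
n="wrist"
p=camera_params(n); im,d=get_image(n)
cv2.imwrite("pics/wrist3.png",im); np.savez("pics/wrist3.npz",im=im,d=d,K=p["intrinsics"],T=p["pose"])
E
```

```text
t: 3.15
ee_pos: [0.5253, 0.0309, 0.1819]
orientation: [0.782, 0.623, 0.0, 0.0]
wrist_force: [-2.2, -1.5, 6.1]
width: 0.163
t: 3.65
ee_pos: [0.5301, 0.0509, 0.1819]
orientation: [0.782, 0.623, 0.0, 0.0]
wrist_force: [-2.0, -2.2, 6.1]
width: 0.159
[ 0.0362863   0.3219646  -0.2755653   1.86451152  0.10510824  0.96863714
  1.05928035] [0.53013255 0.05094888 0.18194857] [-1.95075712 -2.22274824  6.0896741 ] 0.15936088386628783
```

View pics/wrist3.png

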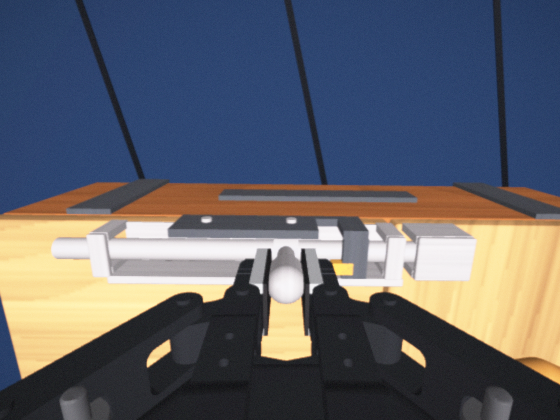

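The knob is held and the bolt has slid about 41 mm. The stem is at about (285,245) and the notch plate at (345,245), still ~25 mm off.

```bash
python3 -m crank '[{"delta_pos":[0.0006,0.003,0],"rotation":[0,0,0],"fingers":0.005},{"delta_pos":[0.0013,0.006,0],"rotation":[0,0,0],"fingers":0.005},{"delta_pos":[0.002,0.009,0],"rotation":[0,0,0],"fingers":0.005},{"delta_pos":[0.0027,0.012,0],"rotation":[0,0,0],"fingers":0.005},{"delta_pos":[0.0034,0.015,0],"rotation":[0,0,0],"fingers":0.005}]'
python3 -m crank '[{"delta_pos":[0.0002,0.001,0],"rotation":[0,0,0],"fingers":0.005},{"delta_pos":[0.0004,0.002,0],"rotation":[0,0,0],"fingers":0.005}]'
python3 -m crank '[{"delta_pos":[0.0002,0.001,0],"rotation":[0,0,0],"fingers":0.005},{"delta_pos":[0.0004,0.002,0],"rotation":[0,0,0],"fingers":0.005}]'
```

```text
t: 4.2
ee_pos: [0.5337, 0.0659, 0.1819]
orientation: [0.782, 0.623, 0.0, 0.0]
wrist_force: [-1.1, -2.5, 5.4]
width: 0.162
t: 4.4
ee_pos: [0.5342, 0.0679, 0.1819]
orientation: [0.782, 0.623, 0.0, 0.0]
wrist_force: [-0.3, -1.8, 5.4]
width: 0.162
t: 4.6
ee_pos: [0.5345, 0.0693, 0.1819]
orientation: [0.782, 0.623, 0.0, 0.001]
wrist_force: [-1.3, -4.0, 7.5]
width: 0.162
```

```bash
for i in 1 2 3; do python3 -m crank '[{"delta_pos":[0.0001,0.0005,0],"rotation":[0,0,0],"fingers":0.005},{"delta_pos":[0.0002,0.001,0],"rotation":[0,0,0],"fingers":0.005}]' | grep -E "ee_pos|force|width"; done
```

```text
ee_pos: [0.5346, 0.0698, 0.1819]
wrist_force: [-1.4, -4.9, 6.3]
width: 0.16
ee_pos: [0.5348, 0.0706, 0.1819]
wrist_force: [-1.8, -5.0, 7.2]
width: 0.167
ee_pos: [0.535, 0.0715, 0.1819]
wrist_force: [-1.6, -4.9, 7.2]
width: 0.162
```

```bash
for i in 1 2 3; do python3 -m crank '[{"delta_pos":[0.0001,0.0005,0],"rotation":[0,0,0],"fingers":0.005},{"delta_pos":[0.0002,0.001,0],"rotation":[0,0,0],"fingers":0.005}]' | grep -E "ee_pos|force|width"; done
```

```text
ee_pos: [0.5352, 0.0723, 0.1819]
wrist_force: [-1.1, -5.8, 7.3]
width: 0.161
ee_pos: [0.5354, 0.0731, 0.1819]
wrist_force: [-2.1, -6.3, 6.6]
width: 0.164
ee_pos: [0.5356, 0.074, 0.1819]
wrist_force: [-0.7, -6.5, 6.5]
width: 0.162
```

```bash
python3 -m crank '[{"delta_pos":[0.0001,0.0005,0],"rotation":[0,0,0],"fingers":0.005},{"delta_pos":[0.0001,0.0005,0],"rotation":[0,0,0],"fingers":0.005}]' | grep -E "ee_pos|force|width";python3 -m crank '[{"delta_pos":[0.0001,0.0005,0],"rotation":[0,0,0],"fingers":0.005},{"delta_pos":[0.0001,0.0005,0],"rotation":[0,0,0],"fingers":0.005}]' | grep -E "ee_pos|force|width"
python3 - <<'E'
from plant import *
import cv2,numpy as np
s=sense();print(s["joints"],s["ee_pos"],s["wrist_force"],s["width"])
n="wrist"
p=camera_params(n); im,d=get_image(n)
cv2.imwrite("pics/wrist4.png",im); np.savez("pics/wrist4.npz",im=im,d=d,K=p["intrinsics"],T=p["pose"])
cv2.imwrite("pics/w4z.png",cv2.resize(im[180:340,180:480],None,fx=2.6,fy=2.6,interpolation=cv2.INTER_CUBIC))
E
```

```text
ee_pos: [0.5357, 0.0745, 0.1819]
wrist_force: [-2.1, -6.8, 7.2]
width: 0.164
ee_pos: [0.5358, 0.0749, 0.1819]
wrist_force: [-1.6, -6.2, 7.8]
width: 0.163
[-0.00396906  0.336669   -0.28190285  1.84414632  0.11405215  0.97647384
  1.00849085] [0.53583562 0.07490829 0.18190953] [-1.55661059 -6.18317234  7.81139228] 0.16272404385929876
```

View pics/w4z.png

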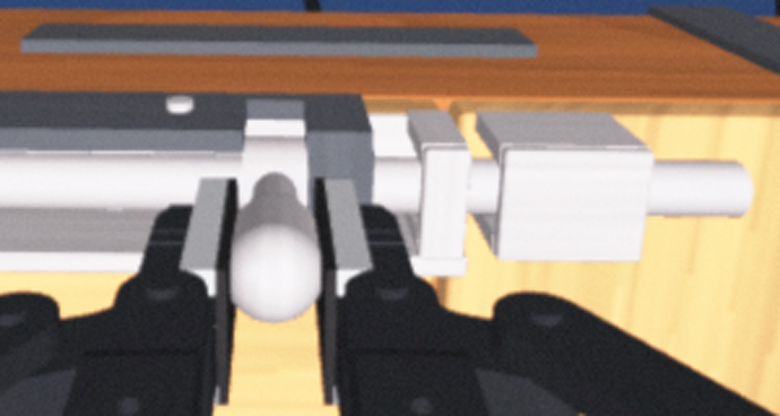

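```bash
for i in 1 2 3; do python3 -m crank '[{"delta_pos":[0.0001,0.0005,0],"rotation":[0,0,0],"fingers":0.005},{"delta_pos":[0.0001,0.0005,0],"rotation":[0,0,0],"fingers":0.005}]' | grep -E "ee_pos|force"; done
```

```text
ee_pos: [0.5359, 0.0751, 0.1819]
wrist_force: [-1.9, -8.1, 6.8]
ee_pos: [0.5359, 0.0752, 0.1819]
wrist_force: [-3.1, -9.2, 7.5]
ee_pos: [0.5359, 0.0752, 0.1819]
wrist_force: [-2.7, -10.3, 8.3]
```

The stop is felt: the TCP stalls at y=0.0752 while force climbs past the spring level (~10 N). Before turning I'll check how far the wrist can tilt, by fitting a simple kinematic model to the logged poses.

```bash
python3 - <<'E'
import numpy as np
from scipy.spatial.transform import Rotation as R
from scipy.optimize import least_squares
D=[([-0.06817329,0.41190081,-0.01274274,1.59703238,0.00559761,1.1342922,-0.08220406],[.624512,-.00004,.230457]),
([0.10514292,0.22879576,-0.26702541,1.78661418,0.06595917,1.13531237,1.16746928],[0.52344545,0.01409631,0.26104249]),
([0.10033992,0.30280927,-0.26102812,1.89485727,0.09392017,0.95745255,1.14064988],[0.51957231,0.01095651,0.18030671]),
([0.0362863,0.3219646,-0.2755653,1.86451152,0.10510824,0.96863714,1.05928035],[0.53013255,0.05094888,0.18194857]),
([-0.00396906,0.336669,-0.28190285,1.84414632,0.11405215,0.97647384,1.00849085],[0.53583562,0.07490829,0.18190953])]
def fk(q,L):
    h,a,b,c,o=L
    p=np.array([0,0,h]);r=R.identity()
    r=r*R.from_euler('z',q[0])*R.from_euler('y',q[1]);p=p+r.apply([0,0,a]);r=r*R.from_euler('z',q[2]);p=p+r.apply([o,0,0])
    r=r*R.from_euler('y',q[3]);p=p+r.apply([-o,0,b]);r=r*R.from_euler('z',q[4])*R.from_euler('y',q[5]);p=p+r.apply([0,0,c]);r=r*R.from_euler('z',q[6]);return p,r
f=lambda L:np.concatenate([fk(q,L)[0]-p for q,p in D])
s=least_squares(f,[.34,.4,.4,.3,0]);L=s.x;print(L,abs(s.fun).max(),fk(D[0][0],L)[1].as_quat(),fk(D[4][0],L)[1].as_quat())
lo=np.array([-2.95,-.29,-1.47,.14,-1.03,.13,-2.86]);hi=np.array([2.95,1.99,1.44,2.54,4.17,1.85,2.86])
q=np.array(D[4][0]);p0,r0=fk(q,L);ey=np.array([.2214,.9752,0]);ex=np.array([.9752,-.2214,0])
for ph in np.arange(.15,1.4,.15):
    t=p0+ex*-.0365*(np.sin(.175+ph)-.174)+np.array([0,0,.0365*(np.cos(.175+ph)-.985)]);rt=R.from_rotvec(-ph*ey)*r0
    g=lambda x:np.concatenate([(fk(x,L)[0]-t)*10,(rt.inv()*fk(x,L)[1]).as_rotvec(),.001*(x-q)])
    s=least_squares(g,np.clip(q,lo+1e-6,hi-1e-6),bounds=(lo,hi));dq=abs(s.x-q).max();q=s.x;print(round(ph,2),np.round(q,2),"err",np.round(abs(s.fun[:6]).max(),4),"dq",round(dq,2))
E
```

```text
[34.21884503  1.30721822  0.29448076 35.06416734 -0.06564931] 0.07563887521602289 [ 1.04776882e-05  9.99999681e-01  4.93716752e-05 -7.97065314e-04] [ 6.22309422e-01  7.82770409e-01  1.04692524e-03 -6.10713960e-04]
0.15 [ 2.71  0.74 -1.46  1.12  0.72  1.85  2.86] err 0.1025 dq 2.71
0.3 [ 2.72  0.74 -1.47  1.12  0.73  1.85  2.86] err 0.2373 dq 0.01
0.45 [ 2.72  0.74 -1.47  1.12  0.73  1.85  2.86] err 0.3721 dq 0.0
0.6 [ 2.72  0.75 -1.47  1.12  0.74  1.85  2.86] err 0.5068 dq 0.0
0.75 [ 2.71  0.75 -1.47  1.11  0.74  1.85  2.86] err 0.6413 dq 0.01
0.9 [ 2.71  0.75 -1.47  1.11  0.74  1.85  2.86] err 0.7759 dq 0.0
1.05 [ 2.71  0.76 -1.47  1.11  0.75  1.85  2.86] err 0.9098 dq 0.01
1.2 [ 2.71  0.77 -1.47  1.11  0.76  1.85  2.86] err 1.0442 dq 0.0
1.35 [ 2.71  0.78 -1.47  1.1   0.77  1.85  2.86] err 1.1774 dq 0.01
```

```bash
python3 -m crank '[{"delta_pos":[-0.0002,-0.001,0],"rotation":[0,0,0],"fingers":0.005},{"delta_pos":[-0.0004,-0.0018,0],"rotation":[0,0,0],"fingers":0.005}]'
python3 -m crank '[{"delta_pos":[-0.0026,0.0006,-0.0007],"rotation":[-0.0166,-0.0731,0],"fingers":0.005},{"delta_pos":[-0.0052,0.0012,-0.0014],"rotation":[-0.0332,-0.1463,0],"fingers":0.005},{"delta_pos":[-0.0077,0.0018,-0.0025],"rotation":[-0.0498,-0.2194,0],"fingers":0.005},{"delta_pos":[-0.01,0.0023,-0.0035],"rotation":[-0.0664,-0.2926,0],"fingers":0.005}]'
python3 -c "
from plant import *
s=sense();print(s['joints'],s['moment'])"
```

```text
t: 7.05
ee_pos: [0.5358, 0.075, 0.1819]
orientation: [0.783, 0.622, -0.0, 0.001]
wrist_force: [-0.4, -3.2, 4.5]
width: 0.164
t: 7.45
ee_pos: [0.5255, 0.0775, 0.1783]
orientation: [0.774, 0.615, 0.094, 0.118]
wrist_force: [3.5, -7.9, -4.1]
width: 0.159
[-0.12667291  0.18522582 -0.24454223  2.10188301  0.36102616  0.63523114
  0.71413237] [-1.87272765 -0.26303621 -0.5330025 ]
```

```bash
python3 -m crank '[{"delta_pos":[-0.0023,0.0005,-0.0014],"rotation":[-0.0166,-0.0731,0],"fingers":0.005},{"delta_pos":[-0.0046,0.001,-0.0029],"rotation":[-0.0332,-0.1463,0],"fingers":0.005}]'
python3 -c "
from plant import *
s=sense();print(s['joints'],s['moment'])"
```

```text
t: 7.65
ee_pos: [0.5208, 0.0784, 0.1752]
orientation: [0.763, 0.606, 0.14, 0.176]
wrist_force: [9.1, -9.7, -6.6]
width: 0.166
[-0.2438274   0.13733733 -0.19014944  2.22767728  0.65298653  0.49923384
  0.37966907] [-1.92408595 -0.6613267  -0.84452211]
```

```bash
python3 - <<'E'
from plant import *
import cv2,numpy as np
for n in ["wrist","scene","side"]:
    p=camera_params(n); im,d=get_image(n)
    np.savez(f"pics/{n}5.npz",im=im,d=d,K=p["intrinsics"],T=p["pose"])
    if n=="wrist": im=cv2.resize(im[100:340,130:430],None,fx=2.5,fy=2.5,interpolation=cv2.INTER_CUBIC)
    if n=="side": im=cv2.resize(im[120:270,150:350],None,fx=4,fy=4,interpolation=cv2.INTER_CUBIC)
    cv2.imwrite(f"pics/{n}5.png",im)
print(sense()["wrist_force"])
E
```

```text
[ 2.51710837 -6.37543632  0.74238058]
```

View pics/wrist5.png

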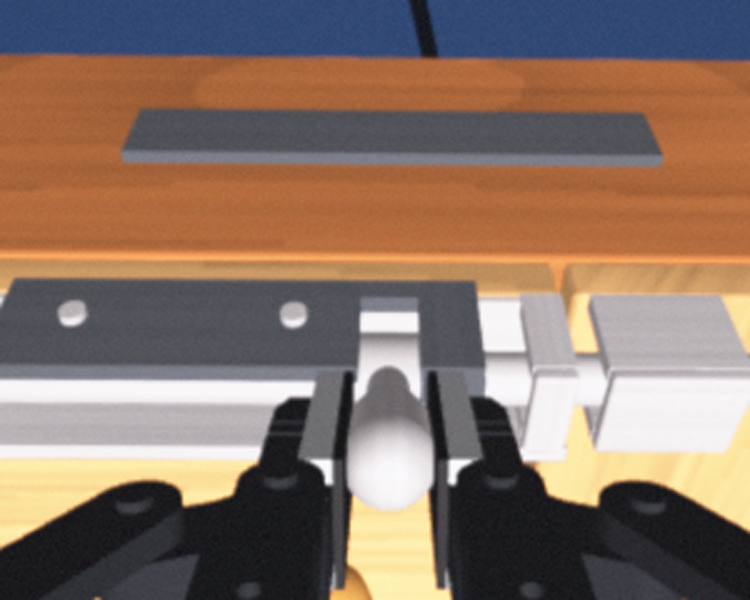

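View pics/side5.png

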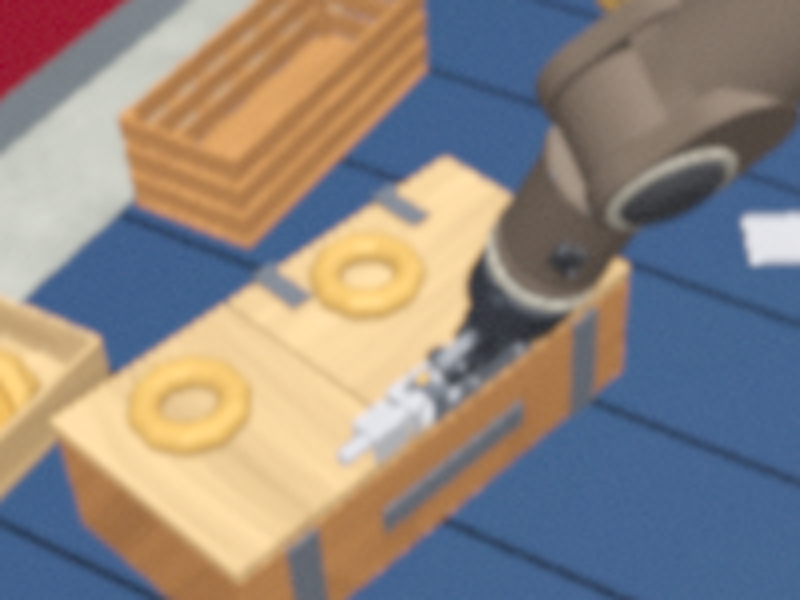

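The stem is lined up with the notch: stem at about (388,375) in the crop, notch spanning 360–418. The force settles to a low value. Continuing slowly.

```bash
python3 -m crank '[{"delta_pos":[-0.0014,0.0003,-0.0011],"rotation":[-0.0111,-0.0488,0],"fingers":0.005},{"delta_pos":[-0.0028,0.0006,-0.0023],"rotation":[-0.0221,-0.0975,0],"fingers":0.005},{"delta_pos":[-0.0041,0.0009,-0.0035],"rotation":[-0.0332,-0.1463,0],"fingers":0.005},{"delta_pos":[-0.0041,0.0009,-0.0035],"rotation":[-0.0332,-0.1463,0],"fingers":0.005}]'
python3 -c "
from plant import *
s=sense();print(s['joints'],s['moment'])"
```

```text
t: 8.2
ee_pos: [0.5162, 0.0789, 0.171]
orientation: [0.748, 0.594, 0.184, 0.232]
wrist_force: [5.5, -6.5, -0.7]
width: 0.163
[-0.38377437  0.12055029 -0.1309476   2.3489067   1.13583146  0.45207841
 -0.1617241 ] [-1.12993963 -0.29040083 -0.76619851]
```

```bash
python3 -m crank '[{"delta_pos":[-0.0012,0.0003,-0.0013],"rotation":[-0.0111,-0.0488,0],"fingers":0.005},{"delta_pos":[-0.0024,0.0005,-0.0027],"rotation":[-0.0221,-0.0975,0],"fingers":0.005},{"delta_pos":[-0.0035,0.0008,-0.0041],"rotation":[-0.0332,-0.1463,0],"fingers":0.005},{"delta_pos":[-0.0035,0.0008,-0.0041],"rotation":[-0.0332,-0.1463,0],"fingers":0.005}]'
python3 -c "
from plant import *
s=sense();print(s['joints'],s['moment'])"
```

```text
t: 8.6
ee_pos: [0.513, 0.0796, 0.1669]
orientation: [0.728, 0.579, 0.228, 0.288]
wrist_force: [3.1, -5.9, 0.0]
width: 0.162
[-0.46942427  0.14882943 -0.1427506   2.45745456  1.61736826  0.5521704
 -0.72363828] [-0.91632968  0.17573579 -0.93888968]
```

```bash
python3 -m crank '[{"delta_pos":[0,0,0],"rotation":[0,0,0],"fingers":0.016},{"delta_pos":[0,0,0],"rotation":[0,0,0],"fingers":0.02},{"delta_pos":[0,0,0],"rotation":[0,0,0],"fingers":0.025},{"delta_pos":[0,0,0],"rotation":[0,0,0],"fingers":0.03},{"delta_pos":[0,0,0],"rotation":[0,0,0],"fingers":0.03}]'
python3 -m crank '[{"delta_pos":[-0.01,0.0023,0.011],"rotation":[0,0,0],"fingers":0.03},{"delta_pos":[-0.02,0.0045,0.022],"rotation":[0,0,0],"fingers":0.03},{"delta_pos":[-0.03,0.0068,0.034],"rotation":[0,0,0],"fingers":0.03},{"delta_pos":[-0.04,0.009,0.05],"rotation":[0,0,0],"fingers":0.03},{"delta_pos":[-0.05,0.0115,0.065],"rotation":[0,0,0],"fingers":0.03}]'
python3 - <<'E'
from plant import *
import cv2,numpy as np
s=sense();print(s["joints"],s["wrist_force"])
n="wrist"
p=camera_params(n); im,d=get_image(n)
cv2.imwrite("pics/wrist6.png",im); np.savez("pics/wrist6.npz",im=im,d=d,K=p["intrinsics"],T=p["pose"])
E
```

```text
t: 9.1
ee_pos: [0.5134, 0.0823, 0.1675]
orientation: [0.728, 0.58, 0.229, 0.286]
wrist_force: [0.3, -0.2, 0.2]
width: 0.351
t: 9.6
ee_pos: [0.4627, 0.0936, 0.2329]
orientation: [0.728, 0.58, 0.229, 0.286]
wrist_force: [-0.1, -0.0, 0.2]
width: 0.353
[-0.52528535 -0.07277945 -0.2060026   2.45088866  1.17863069  0.63016299
 -0.3383147 ] [-0.14902714 -0.00956543  0.2365163 ]
```

View pics/wrist6.png

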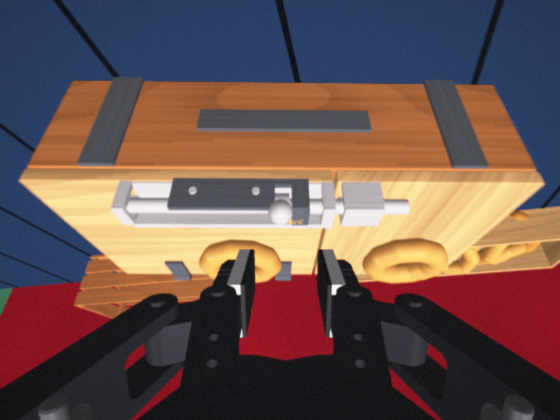

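The handle stays in the notch after release: knob at about (281,212), stem in front of the notch opening at (285,192). Next, the knob's position and handle angle.

```bash
python3 - <<'E'
from h import *
im,d,K,T=load("wrist6");C=cloud(d,K,T)
v,u=np.mgrid[:420,:560]
m=(abs(u-281)<20)&(abs(v-212)<20)&(C[...,2]>.162)&(C[...,2]<.23)
print(m.sum(),u[m].mean(),v[m].mean(),C[m].mean(0))
o,r=ray(281,212,K,T)
ax=np.array([.5418,.0723]);ey=np.array([.2214,.9752]);ex=np.array([.9752,-.2214])
P=C[m];rel=P[:,:2]-ax
print("tip s",(rel@ey).mean(),"r,ang",np.percentile(np.hypot(rel@ex,P[:,2]-.146),95), np.median(np.arctan2(-(rel@ex),P[:,2]-.146)))
E
```

```text
480 279.6354166666667 210.50416666666666 [0.49164337 0.0829136  0.18251906]
tip s -0.0007542929989088424 r,ang 0.06620192654164016 0.9500597355581601
```

```bash
python3 -m crank '[{"delta_pos":[0,0,0],"rotation":[0.0277,0.1219,0],"fingers":0},{"delta_pos":[0,0,0],"rotation":[0.0553,0.2438,0],"fingers":0},{"delta_pos":[0,0,0],"rotation":[0.083,0.3657,0],"fingers":0},{"delta_pos":[0.01,-0.003,0],"rotation":[0.1107,0.4876,0],"fingers":0},{"delta_pos":[0.02,-0.006,0],"rotation":[0.1383,0.6095,0],"fingers":0},{"delta_pos":[0.032,-0.0107,-0.01],"rotation":[0.166,0.7314,0],"fingers":0},{"delta_pos":[0.032,-0.0107,-0.015],"rotation":[0.166,0.7314,0],"fingers":0},{"delta_pos":[0.032,-0.0107,-0.02],"rotation":[0.166,0.7314,0],"fingers":0},{"delta_pos":[0.032,-0.0107,-0.025],"rotation":[0.166,0.7314,0],"fingers":0},{"delta_pos":[0.032,-0.0107,-0.025],"rotation":[0.166,0.7314,0],"fingers":0}]'
python3 - <<'E'
from plant import *
import cv2,numpy as np
s=sense();print(s["joints"],s["wrist_force"])
n="wrist"
p=camera_params(n); im,d=get_image(n)
cv2.imwrite("pics/wrist7.png",im); np.savez("pics/wrist7.npz",im=im,d=d,K=p["intrinsics"],T=p["pose"])
E
```

```text
t: 10.65
ee_pos: [0.4939, 0.0826, 0.2061]
orientation: [0.782, 0.623, -0.001, 0.0]
wrist_force: [0.1, -0.7, 0.4]
width: -0.001
[-0.34172046  0.22430416  0.09218345  1.92769913 -0.02294866  0.99167379
  1.10654373] [ 0.07137601 -0.70049498  0.40505092]
```

View pics/wrist7.png

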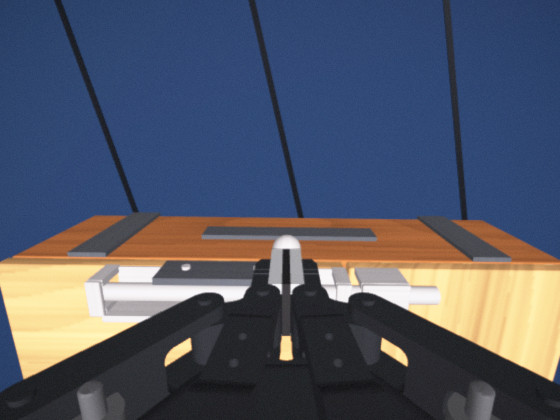

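The closed fingertips are over the knob (knob tip visible at (287,243)). Pressing down gently.

```bash
python3 -m crank '[{"delta_pos":[0,0,-0.003],"rotation":[0,0,0],"fingers":0},{"delta_pos":[0,0,-0.006],"rotation":[0,0,0],"fingers":0},{"delta_pos":[0,0,-0.009],"rotation":[0,0,0],"fingers":0},{"delta_pos":[0,0,-0.012],"rotation":[0,0,0],"fingers":0}]'
python3 -m crank '[{"delta_pos":[0,0,-0.002],"rotation":[0,0,0],"fingers":0},{"delta_pos":[0,0,-0.004],"rotation":[0,0,0],"fingers":0},{"delta_pos":[0,0,-0.006],"rotation":[0,0,0],"fingers":0}]'
python3 -m crank '[{"delta_pos":[0,0,-0.002],"rotation":[0,0,0],"fingers":0},{"delta_pos":[0,0,-0.004],"rotation":[0,0,0],"fingers":0},{"delta_pos":[0,0,-0.006],"rotation":[0,0,0],"fingers":0}]'
```

```text
t: 11.1
ee_pos: [0.4952, 0.0827, 0.1953]
orientation: [0.782, 0.623, 0.0, 0.0]
wrist_force: [0.2, 0.9, -0.4]
width: 0.003
t: 11.4
ee_pos: [0.4953, 0.0824, 0.1891]
orientation: [0.782, 0.623, -0.0, -0.0]
wrist_force: [-2.1, 0.3, 2.4]
width: 0.001
t: 11.7
ee_pos: [0.4952, 0.0827, 0.1833]
orientation: [0.782, 0.623, 0.0, -0.0]
wrist_force: [-2.1, 0.6, 3.2]
width: -0.002
```

```bash
python3 -m crank '[{"delta_pos":[0,0,-0.002],"rotation":[0,0,0],"fingers":0},{"delta_pos":[0,0,-0.004],"rotation":[0,0,0],"fingers":0},{"delta_pos":[0,0,-0.006],"rotation":[0,0,0],"fingers":0}]'
python3 -m crank '[{"delta_pos":[0,0,-0.0015],"rotation":[0,0,0],"fingers":0},{"delta_pos":[0,0,-0.003],"rotation":[0,0,0],"fingers":0},{"delta_pos":[0,0,-0.0045],"rotation":[0,0,0],"fingers":0}]'
python3 -m crank '[{"delta_pos":[0,0,-0.001],"rotation":[0,0,0],"fingers":0},{"delta_pos":[0,0,-0.002],"rotation":[0,0,0],"fingers":0},{"delta_pos":[0,0,-0.003],"rotation":[0,0,0],"fingers":0}]'
```

```text
t: 12.0
ee_pos: [0.4953, 0.0825, 0.1771]
orientation: [0.782, 0.623, 0.0, 0.0]
wrist_force: [-1.4, 0.7, 2.5]
width: -0.002
t: 12.3
ee_pos: [0.4953, 0.0825, 0.1726]
orientation: [0.782, 0.623, 0.0, 0.0]
wrist_force: [-2.0, 0.4, 3.3]
width: -0.002
t: 12.6
ee_pos: [0.4955, 0.0824, 0.1698]
orientation: [0.782, 0.623, 0.0, 0.0]
wrist_force: [-1.7, -0.1, 1.7]
width: -0.0
```

```bash
for i in 1 2 3; do python3 -m crank '[{"delta_pos":[0,0,-0.001],"rotation":[0,0,0],"fingers":0},{"delta_pos":[0,0,-0.002],"rotation":[0,0,0],"fingers":0}]' | grep -E "ee_pos|force"; done
```

```text
ee_pos: [0.4954, 0.0825, 0.1678]
wrist_force: [-0.6, 0.6, 2.1]
ee_pos: [0.4953, 0.0825, 0.1657]
wrist_force: [-0.9, -0.3, 2.2]
ee_pos: [0.4953, 0.0825, 0.1637]
wrist_force: [-0.5, 0.1, 1.8]
```

Force is still low, so the handle should be near 1.4 rad. Retracting to look.

```bash
python3 -m crank '[{"delta_pos":[0,0,0.005],"rotation":[0,0,0],"fingers":0},{"delta_pos":[0,0,0.02],"rotation":[0,0,0],"fingers":0},{"delta_pos":[0,0,0.05],"rotation":[0,0,0],"fingers":0},{"delta_pos":[-0.02,0,0.08],"rotation":[0,0,0],"fingers":0},{"delta_pos":[-0.05,0,0.11],"rotation":[0,0,0],"fingers":0},{"delta_pos":[-0.07,0,0.12],"rotation":[0,0,0],"fingers":0},{"delta_pos":[-0.07,0,0.12],"rotation":[0,0,0],"fingers":0}]'
python3 - <<'E'
from plant import *
from h import *
s=sense();print(s["wrist_force"],s["qvel"])
for n in ["wrist","scene","side"]:
    p=camera_params(n); im,d=get_image(n)
    np.savez(f"pics/{n}8.npz",im=im,d=d,K=p["intrinsics"],T=p["pose"])
    if n=="side": im=cv2.resize(im[120:270,150:350],None,fx=4,fy=4,interpolation=cv2.INTER_CUBIC)
    cv2.imwrite(f"pics/{n}8.png",im)
im,d,K,T=load("wrist8");C=cloud(d,K,T)
ax=np.array([.5418,.0723]);ey=np.array([.2214,.9752]);ex=np.array([.9752,-.2214])
rel=C[...,:2]-ax;a=rel@ex;b=rel@ey
m=(a<-.03)&(a>-.085)&(abs(b)<.025)&(C[...,2]>.12)&(C[...,2]<.2)
P=C[m];print(m.sum(),a[m].min(),a[m].max(),b[m].mean(),np.median(P[:,2]),P[:,2].max())
print("axis of top surface: slope",np.polyfit(a[m],P[:,2],1))
E
```

```text
t: 13.9
ee_pos: [0.4244, 0.0827, 0.286]
orientation: [0.782, 0.623, 0.002, 0.001]
wrist_force: [0.0, 0.4, 0.3]
width: 0.0
[0.02021896 0.35125048 0.32459603] [ 0.0053955   0.06168299  0.01299997 -0.01207154  0.00045281 -0.0479401
  0.01929513]
44 -0.06569315651182084 -0.060961608866292566 0.0010432325884609937 0.15832222466621282 0.16189647362534942
axis of top surface: slope [0.57876637 0.19498597]
```

View pics/wrist8.png

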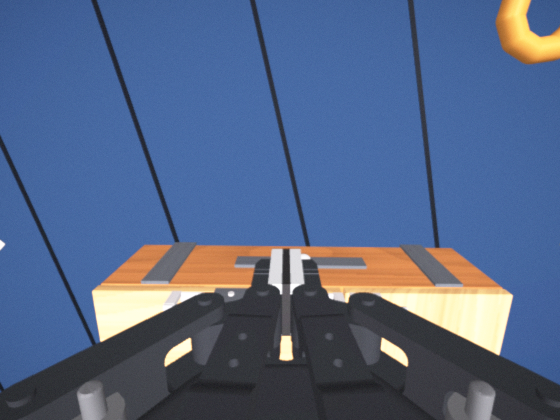

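View pics/side8.png

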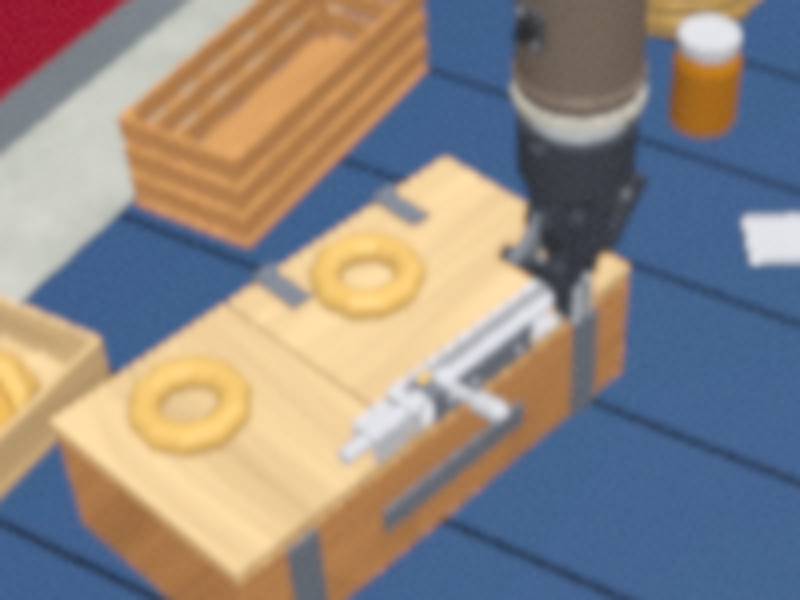

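View pics/scene8.png

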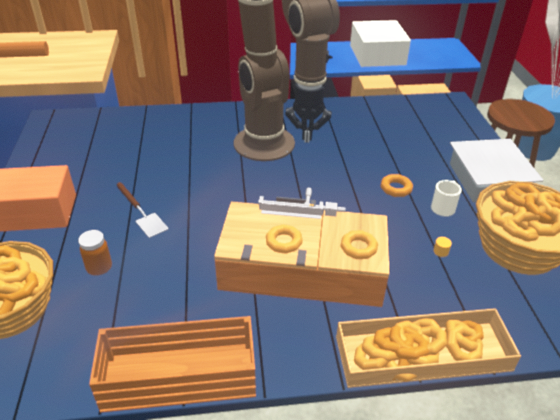

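The side view shows the handle lying outward, with the knob at about (490,405) in the crop. The breads and the visible props have not moved. I'll get a number for the angle from the scene and side depth.

```bash
python3 - <<'E'
from h import *
ax=np.array([.5418,.0723]);ey=np.array([.2214,.9752]);ex=np.array([.9752,-.2214])
for n in ["side8","scene8"]:
    im,d,K,T=load(n);C=cloud(d,K,T);rel=C[...,:2]-ax;a=rel@ex;b=rel@ey
    m=(a<-.022)&(a>-.085)&(abs(b)<.02)&(C[...,2]>.135)&(C[...,2]<.2)
    print(n,m.sum(),a[m].min(),a[m].max(),b[m].mean(),np.polyfit(a[m],C[m][:,2],1))
    for lo in (-.07,-.06,-.05,-.04,-.03):
        k=m&(a>lo-.005)&(a<lo+.005)
        if k.any(): print(lo,k.sum(),round(float(np.median(C[k][:,2])),4),round(float(C[k][:,2].max()),4))
E
```

```text
side8 58 -0.06840949560236158 -0.022550049121897026 0.002380728068226149 [-0.17116414  0.14951131]
-0.07 6 0.1591 0.1609
-0.06 17 0.1615 0.1651
-0.05 16 0.1604 0.1654
-0.04 9 0.159 0.1601
-0.03 7 0.1542 0.1571
scene8 58 -0.065660046426918 -0.02361675702943602 0.002870619558933838 [-0.19219868  0.15045917]
-0.07 1 0.159 0.159
-0.06 9 0.1623 0.165
-0.05 17 0.1608 0.1675
-0.04 17 0.1588 0.165
-0.03 10 0.1558 0.1588
```

```bash
python3 -c "
from plant import *
s=sense();print(s['t'],s['wrist_force']);print(hand_in())"
```

```text
14.05 [-0.24044205  0.04001203 -0.39016702]
the job is handed in; nothing more can be done
None
```

The lid is bolted and the job was handed in at 14 s; it gives no verdict, so this rests on my own checks.

- **What I did:** I gripped the knob and slid the bolt about 66 mm, past the spring buffer, to the dead stop. I felt the stop when the tool stalled with wrist force at about 11 N. I then backed off slightly and turned the handle to about 0.95 rad in the notch while holding the bolt home. After letting go, I pressed the handle down with closed fingertips at about 2–3 N and withdrew.
- **Last checks:** The scene and side depth images both put the handle at about 1.4 rad. It stands within about 3 mm along the rod of where I felt the stop. The arm is clear and the wrist force is near zero. The breads look unmoved, as do the mug, jar, spatula and weight; I judged this by eye in the pictures and did not measure it.
- **Did not work:** My kinematic fit for the wrist tilt range was unusable, so I watched the joints during the turn instead.
- **Not measured:** During the turn the wrist force briefly reached about 15 N, then settled to about 7 N. The contact force between bolt and casing cannot be read directly; I expect it stayed under 25 N.

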